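Stand the ball stud up for measuring

TASK

The grey aluminium ball stud (a shaft with a square flange at one end and a ball at the other) lies on its side with its neck on a small black rest; stand it upright on its square flange so that it can be measured. Tip it up by its ball end with an edge of the flange staying down on the table as the pivot (do not lift the flange clear), so that it finishes standing by itself, released, with the flange wholly on the pale round spot. Leave the ring gauge and the steel block where they are.

Things in the scene. Friction and masses are not known exactly. Their poses are not given: they have to be found in the camera images.
- shaft_center (a point): Loose grey aluminium ball stud 165 mm long, 0.3-0.65 kg: square flange 64 x 64 x 16 mm at the foot, round neck 24 mm dia., ball 44 mm dia. at the head (ball centre 143 mm from the foot face). Point on the axis, half-way along. x axis runs from foot to head. It starts lying level on a flat side of the flange, axis 32 mm above the table.
- shaft_foot (a point): Centre of the flange's outer face (the face it will stand on), on the axis; axes as shaft_center. 32 mm high while lying, 0 when standing. The face's lower edge lies on the table right below this point; pivoting upright about that edge moves this point 32 mm horizontally, away from the head.
- shaft_head (a point): Centre of the ball, on the axis, 143 mm from the foot face, 22 mm from the free end; axes as shaft_center. The ball starts 10 mm clear of the table with nothing beside or under it; grip it here across its 44 mm from above, lightly (about 10 N), and it turns between the finger pads as the stud is raised.
- spot_center (a point): Centre of the pale round measuring spot, a flat disc 190 mm in diameter flush with the dark table top (no step). The stud starts with its flange over the spot and its head beyond the rim. z is up.
- rest: Fixed small black saddle under the stud's neck, just outside the spot: 20 mm along the stud, 50 mm across, its seat 20 mm above the table with two cheeks beside the neck, 32 mm high and 30 mm apart. Origin at the centre of its underside; x along the stud towards the head.
- ring_center (a point): Bystander: loose steel ring gauge lying flat, 72 mm outside and 44 mm inside diameter, 22 mm high. Point at its centre, 11 mm above the table. Not to be disturbed.
- block_center (a point): Bystander: loose steel setting block 75 x 50 x 25 mm lying flat. Point at its centre, 12.5 mm above the table. Not to be disturbed.

How it is judged:
By the outcome, as a careful person would: the job done as asked, in the order asked, and still so for the second after the job is handed in, with the robot touching nothing.
It also fails if it takes over 38 s, if anything falls off the work surface, if the arm or the gripper's body presses on something with over 40 N, if the wrist force passes 120 N, or if a joint passes its speed limit or range.

ROBOT

A 6-joint arm with a two-finger parallel gripper is mounted at the origin on the work surface. World frame = base frame: x ahead of the robot, y to its left, z up, the work surface at z = 0. Lengths are in m, angles in rad, forces in N, time in s.
With the tool pointing down it reaches from about 0.3 to 0.75 m from the base axis. Payload 8.5 kg.
Tool frame: the origin (TCP) lies between the finger pads; the fingertips stand 17 mm ahead of it and the grasp point (between the pads) lies 2 mm behind it; z points along the fingers, x is the direction in which the jaws open and shut, and the axes are right-handed (so a half turn about z gives the same grasp; the last joint's range is limited). The gripper opens to 88 mm and grips with 3 to 60 N. Pads are 18 mm wide; open, the fingers measure 123 mm over their backs; the gripper's body (75 mm by 187 mm) begins 45 mm behind the grasp point.
Start: joints at [-1.519, 0.381, 1.297, -0, 1.464, -0.215], TCP at [0.145, -0.531, 0.256] pointing down, gripper open.
Joint ranges: [-3.11, 3.11], [-0.89, 2.33], [0.22, 2.48], [-1.42, 4.56], [0.17, 2.85], [-2.88, 2.88]. Speed limits (rad/s): [2.39, 2.39, 3.14, 3.14, 3.14, 3.14].

INTERFACE

Orientations are given as [roll, pitch, yaw] about the fixed x, y, z axes, in that order (R = Rz(yaw) Ry(pitch) Rx(roll)).
In Python, from station import bot gives the robot as it stands.
- The arm moves only by the tool send_rows, never from a script. Its argument "rows" is a list of rows, each an object of numbers: "dx", "dy", "dz": the shift along the tool's x, y, z in cm; "roll": the turn about the tool's z in degrees. A call has 1 to 8 rows; each row shifts and turns the pose as measured when the row begins, along the tool's axes as they then stand; what a row does not reach is not made up. A row lasts 1/8 s, in which the tool goes at most 62.5 mm and 10.7 degrees, less where a joint would pass 70% of its speed; a pose out of reach is approached as far as the arm can. A call is refused whole if a number of a shift passes 6.25 or a number of a turn 10.7, either way. A call with a gripper value outside its range is refused whole. "fingers" is the finger opening in cm, from 0 to 8.81, set as the call begins (left out, the last holds). The fingers move at their own pace and stop on an object; "squeeze" is the grip in N (left out, the last holds). Time passes only in rows, so rows that do not move let the fingers close. It gives the time, the measured TCP pose, the force and the opening at its end, in the units of the state.
- bot.get_state(): the state, without advancing time (a new reading comes with each control period).
- bot.get_image(name): name is "scene" or "top" or "wrist"; returns a dict with "image" (480x640x3 uint8, red, green, blue), "fx", "fy", "cx", "cy" (pixels), "k1" (the pictures are not rectified: a ray, as slopes to the right and down, at radius r is drawn at 1 + k1 r^2 times it, then the intrinsics apply), "extrinsics" (4x4, takes a point from camera to world coordinates). Camera axes: x right, y down, z forward; pixel columns grow to the right and rows downward; lengths in m; the calibration is good to about 2 mm. A picture is of the moment at which its call begins. There is no depth.
- bot.hand_in(): hands the job in, once; it reports no verdict.
Trained networks look in a picture, given as the dict that the camera call returned (one of the last four; its "shot" number tells which), for a name from the list of things; names that differ only in an ending like _2 or _b are one class to them, and where a whole thing is asked for, a point or a joint stands for the part that bears it (a point fixed in the world has none). Each returns a list of dicts, best first, with "conf" (0 to 1); they miss things now and then, are a little off and sometimes report something else, mostly with a low value. They report only what shows in the picture. A call takes as long as a camera call.
- bot.search_frame(picture, name): "uv" ([column, row] in pixels, amid what is visible of it).
- bot.mark_of(picture, name): "uv" ([column, row] in pixels: a listed point, or the origin of a listed thing).
The state is a dict: "clock": time; "q": joint angles; "dq": joint speeds; "effort": joint torques, N m; "tool_pos": TCP position; "ee_rot": TCP orientation; "force": force on the tool from outside, world axes, zero at the start; "ft_torque": the same for the moment, N m; "grip_width": finger opening in m.
Only numpy, scipy, OpenCV 4.12 (cv2) and the standard library are available. Lean on these libraries where they do the work, as an engineer would, in place of code of your own. Each camera call takes 0.05 s, during which the arm holds its last target.

## Working session

There is one attempt and no reset: what is moved stays moved. The work goes in short steps, Python scripts to look and compute and a tool call to move; the robot and the scene stay as the last step left them, time stands still between calls to the robot, and variables do not carry over. Pictures are saved under pics/ and viewed, and the job is handed in when it is done.

Besides the shell and the picture viewer there is one more tool, called after "Emit:" as name([rows], argument=value, ...), one row to a line, values as JSON. send_rows: Moves the arm, as the interface text tells. Its arguments: {"type":"object","properties":{"rows":{"type":"array"},"fingers":{"type":"number"},"squeeze":{"type":"number"}},"required":["rows"]}

```bash
mkdir -p pics; ls
cat > h.py <<'E'
import numpy as np, cv2
from station import bot
def ray(p,uv):
    x=(uv[0]-p["cx"])/p["fx"]; y=(uv[1]-p["cy"])/p["fy"]
    rd=np.hypot(x,y); r=rd
    for _ in range(30): r=rd/(1+p["k1"]*r*r)
    s=r/rd if rd>0 else 1
    E=np.array(p["extrinsics"]); d=E[:3,:3]@np.array([x*s,y*s,1]); return E[:3,3],d
def atz(p,uv,z):
    o,d=ray(p,uv); return o+d*(z-o[2])/d[2]
def proj(p,P):
    E=np.array(p["extrinsics"]); c=E[:3,:3].T@(np.array(P)-E[:3,3]); x,y=c[0]/c[2],c[1]/c[2]
    k=1+p["k1"]*(x*x+y*y); return np.array([p["fx"]*x*k+p["cx"],p["fy"]*y*k+p["cy"]])
def save(p,n): cv2.imwrite("pics/"+n+".png",p["image"][:,:,::-1])
def tri(a,b):
    A=[];B=[]
    M=np.zeros((3,3));v=np.zeros(3)
    for o,d in (a,b):
        d=d/np.linalg.norm(d);Q=np.eye(3)-np.outer(d,d);M+=Q;v+=Q@o
    return np.linalg.solve(M,v)
E
python3 - <<'E'
from h import *
Z=dict(shaft_center=.032,shaft_foot=.032,shaft_head=.032,spot_center=0,rest=0,ring_center=.011,block_center=.0125)
for c in ("top","scene"):
    p=bot.get_image(c); save(p,c+"0")
    print(c,np.array(p["extrinsics"])[:3,3].round(2))
    for n,z in Z.items():
        r=bot.mark_of(p,n)
        for q in r[:2]: print(n,np.round(q["uv"],1),round(q["conf"],2),atz(p,q["uv"],z).round(4))
s=bot.get_state();print({k:np.round(v,3) for k,v in s.items()})
E
```

```text
pics
top [ 0.48 -0.01  0.91]
shaft_center [248.3 289.2] 0.84 [0.5044 0.112  0.032 ]
shaft_foot [300.5 275.3] 0.58 [0.5246 0.0316 0.032 ]
shaft_head [210.4 300.9] 0.64 [0.4871 0.1707 0.032 ]
spot_center [328.  277.7] 0.62 [ 0.5218 -0.0104  0.    ]
rest [257.2 288.2] 0.5 [0.5067 0.1024 0.    ]
ring_center [282.  175.6] 0.78 [0.6855 0.0606 0.011 ]
ring_center [343.9 375. ] 0.71 [ 0.3702 -0.0328  0.011 ]
block_center [343.8 373.7] 0.65 [ 0.3723 -0.0327  0.0125]
block_center [327.8 277.3] 0.65 [ 0.5218 -0.0102  0.0125]
scene [0.89 0.34 0.52]
shaft_center [422.4 266.2] 0.71 [0.5025 0.1098 0.032 ]
shaft_center [306.  333.6] 0.44 [0.698  0.0808 0.032 ]
shaft_foot [376.3 248.4] 0.77 [0.5241 0.0397 0.032 ]
shaft_head [465.6 282.7] 0.92 [0.4834 0.1708 0.032 ]
spot_center [352.5 246.8] 0.57 [ 0.5248 -0.009   0.    ]
rest [465.2 283.6] 0.6 [0.4585 0.1601 0.    ]
rest [417.4 278.7] 0.54 [0.502  0.1051 0.    ]
ring_center [304.5 332.1] 0.71 [0.6897 0.0663 0.011 ]
block_center [404.  191.6] 0.97 [ 0.3713 -0.034   0.0125]
block_center [305.1 329.1] 0.27 [0.6867 0.0641 0.0125]
{'clock': np.float64(0.8), 'q': array([-1.519,  0.381,  1.297,  0.   ,  1.464, -0.215]), 'dq': array([ 0.001, -0.001,  0.   , -0.001,  0.   , -0.001]), 'effort': array([-2.0000e-03, -4.3777e+01, -2.2473e+01,  7.1000e-02,  3.1000e-02,
       -0.0000e+00]), 'tool_pos': array([ 0.145, -0.531,  0.256]), 'ee_rot': array([-3.142, -0.   , -1.304]), 'force': array([-0.179,  1.009, -1.612]), 'ft_torque': array([ 0.037, -0.005, -0.013]), 'grip_width': np.float64(0.088)}
```

View pics/top0.png

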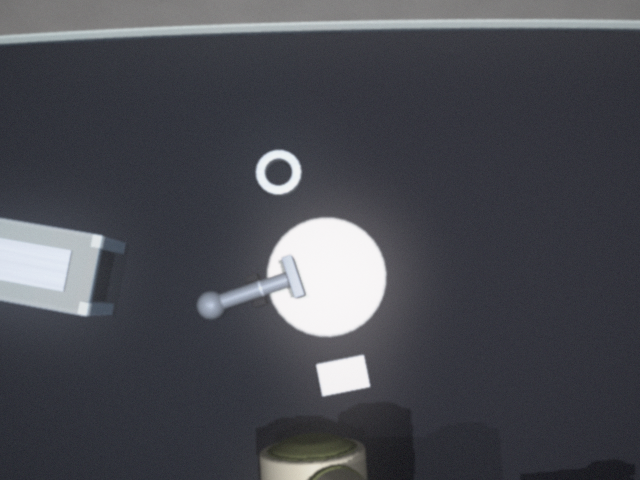

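View pics/scene0.png

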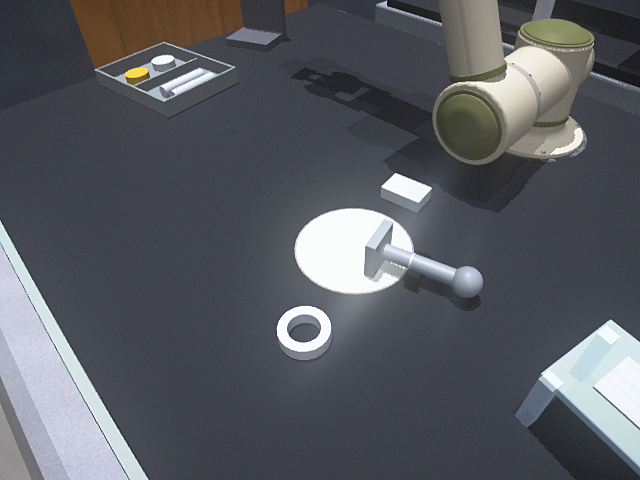

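The top view shows the ball at about (210,305) and the flange at (292,276) on the spot. The ring is at (279,172) and the block at (343,375), both clear of the arc. I'll turn the tool so its jaws are across the stud.

Emit:
send_rows([
  {"roll":-10},
  {"roll":-10},
  {"roll":-10},
  {"roll":-10},
  {"roll":-10},
  {"roll":-10},
  {"roll":-10},
  {"roll":-10},
], fingers=8.8)

```text
invalid input at $.rows[0]: expected keys dx, dy, dz, roll
```

Run:
```python
from h import *
from scipy.spatial.transform import Rotation as R
s=bot.get_state();T=np.array([.485,.171,.2]);M=R.from_euler('xyz',s["ee_rot"]).as_matrix()
print(s["clock"],s["tool_pos"],s["ee_rot"],M.T@(T-s["tool_pos"])*100)
```

```text
0.8 [ 0.14496958 -0.53053195  0.25577202] [-3.14159059e+00 -3.49207002e-05 -1.30407578e+00] [-58.71064406 -51.29093117   5.5752574 ]
```

Emit:
send_rows([
  {"dx":0,"dy":0,"dz":0,"roll":-10.5},
  {"dx":0,"dy":0,"dz":0,"roll":-10.5},
  {"dx":0,"dy":0,"dz":0,"roll":-10.5},
  {"dx":0,"dy":0,"dz":0,"roll":-10.5},
  {"dx":0,"dy":0,"dz":0,"roll":-10.5},
  {"dx":0,"dy":0,"dz":0,"roll":-10.5},
  {"dx":0,"dy":0,"dz":0,"roll":-10.5},
  {"dx":0,"dy":0,"dz":0,"roll":-10.5},
], fingers=8.8)

```text
clock: 1.8
tool_pos: [0.145, -0.5305, 0.2558]
ee_rot: [3.141, -0.0, 0.198]
force: [-0.1, 0.3, -0.8]
grip_width: 0.0881
```

```bash
cat > go.py <<'E'
from h import *
import sys
from scipy.spatial.transform import Rotation as R
s=bot.get_state();T=np.array([float(a) for a in sys.argv[1:4]]);M=R.from_euler('xyz',s["ee_rot"]).as_matrix()
print(round(float(s["clock"]),2),np.round(s["tool_pos"],4),np.round(s["ee_rot"],3),"d cm",(M.T@(T-s["tool_pos"])*100).round(2),"F",np.round(s["force"],1),s["grip_width"])
E
python3 go.py .485 .171 .2
```

```text
1.8 [ 0.145  -0.5305  0.2558] [ 3.141 -0.     0.198] d cm [ 47.11 -62.11   5.58] F [-0.1  0.3 -0.8] 0.08809456141893884
```

Emit:
send_rows([
  {"dx":2.9,"dy":-3.9,"dz":0,"roll":0},
  {"dx":3,"dy":-4,"dz":0,"roll":0},
  {"dx":3,"dy":-4,"dz":0,"roll":0},
  {"dx":3,"dy":-4,"dz":0,"roll":0},
  {"dx":3,"dy":-4,"dz":0,"roll":0},
  {"dx":3,"dy":-4,"dz":0,"roll":0},
  {"dx":3,"dy":-4,"dz":0,"roll":0},
  {"dx":3,"dy":-4,"dz":0,"roll":0},
])

```text
clock: 2.8
tool_pos: [0.3194, -0.1622, 0.2556]
ee_rot: [3.139, -0.002, 0.194]
force: [1.5, -0.8, 0.7]
grip_width: 0.0881
```

```bash
python3 go.py .485 .171 .2
```

```text
2.8 [ 0.3194 -0.1622  0.2556] [ 3.139e+00 -2.000e-03  1.940e-01] d cm [ 22.66 -29.53   5.51] F [ 1.5 -0.8  0.7] 0.08810532971267601
```

Emit:
send_rows([
  {"dx":3,"dy":-4,"dz":0,"roll":0},
  {"dx":3,"dy":-4,"dz":0.5,"roll":0},
  {"dx":3,"dy":-4,"dz":0.5,"roll":0},
  {"dx":3,"dy":-4,"dz":0.5,"roll":0},
  {"dx":3,"dy":-4,"dz":0.5,"roll":0},
  {"dx":3,"dy":-4,"dz":1,"roll":0},
  {"dx":3,"dy":-4,"dz":1,"roll":-2},
  {"dx":1.2,"dy":-1.5,"dz":1,"roll":-2},
])

```text
clock: 3.8
tool_pos: [0.4849, 0.1838, 0.2056]
ee_rot: [3.134, -0.008, 0.269]
force: [0.2, -0.5, 0.2]
grip_width: 0.0881
```

```bash
python3 go.py .485 .171 .2
python3 - <<'E'
from h import *
Z=dict(shaft_center=.032,shaft_foot=.032,shaft_head=.032,rest=0)
for c in ("wrist",):
    p=bot.get_image(c); save(p,c+"1")
    for n,z in Z.items():
        r=bot.mark_of(p,n)
        for q in r[:2]: print(n,np.round(q["uv"],1),round(q["conf"],2),atz(p,q["uv"],z).round(4))
E
```

```text
3.8 [0.4849 0.1838 0.2056] [ 3.134 -0.008  0.269] d cm [-0.34  1.23  0.57] F [ 0.2 -0.5  0.2] 0.0881167467511252
shaft_center [311.7 300.9] 0.79 [0.4992 0.1121 0.032 ]
shaft_head [314.1 227.2] 0.9 [0.4853 0.1707 0.032 ]
rest [313.5 294. ] 0.65 [0.5026 0.1037 0.    ]
```

View pics/wrist1.png

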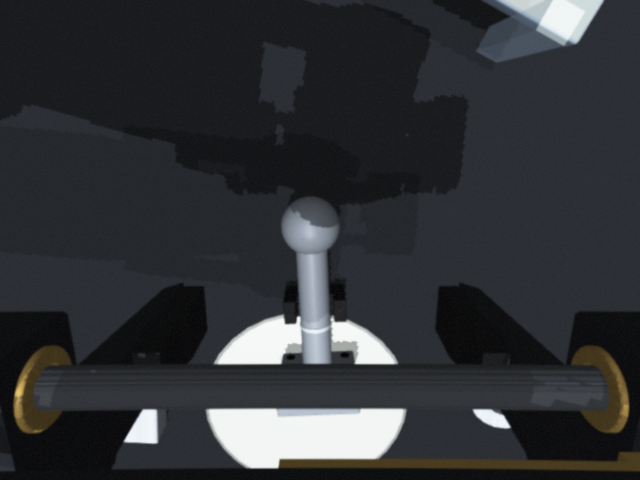

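The ball is centred at about (310.5,225.5), and the neck runs down to (316,350). The jaws look nearly square to it.

Run:
```python
from h import *
p=bot.get_image("wrist")
g=cv2.cvtColor(p["image"],cv2.COLOR_RGB2GRAY)
for v in (265,280,340,350,320):
    r=g[v,260:380].astype(int); d=np.diff(r); print(v,"edges",[(i+260,int(d[i])) for i in np.where(abs(d)>14)[0]])
c=cv2.HoughCircles(cv2.medianBlur(g,5),cv2.HOUGH_GRADIENT,1,100,param1=80,param2=12,minRadius=24,maxRadius=36);print(c)
h=atz(p,(310.5,225.5),.032); print(h)
t=bot.get_image("top"); r=atz(t,(257.2,288.2),0); print("restdir",r)
```

```text
265 edges [(np.int64(298), 24), (np.int64(299), 24), (np.int64(300), 16), (np.int64(328), -20), (np.int64(329), -24), (np.int64(330), -21)]
280 edges [(np.int64(299), 36), (np.int64(300), 28), (np.int64(329), -21), (np.int64(330), -26), (np.int64(331), -20)]
340 edges [(np.int64(289), -16), (np.int64(290), -18), (np.int64(291), 18), (np.int64(294), -25), (np.int64(295), -28), (np.int64(300), 22), (np.int64(303), -47), (np.int64(304), -51), (np.int64(330), -17), (np.int64(333), 33), (np.int64(334), 18), (np.int64(358), 25), (np.int64(359), 35)]
350 edges [(np.int64(284), -21), (np.int64(285), -42), (np.int64(286), -42), (np.int64(287), -32), (np.int64(304), 24), (np.int64(305), 23), (np.int64(306), 16), (np.int64(330), -18), (np.int64(332), -22), (np.int64(333), -18), (np.int64(354), 26), (np.int64(355), 48), (np.int64(356), 29), (np.int64(359), 24), (np.int64(360), 36)]
320 edges [(np.int64(260), 18), (np.int64(286), -35), (np.int64(287), -46), (np.int64(297), 19), (np.int64(298), 29), (np.int64(301), -36), (np.int64(302), -69), (np.int64(303), -18), (np.int64(328), -15), (np.int64(332), 34), (np.int64(333), 56), (np.int64(334), 38), (np.int64(356), -21), (np.int64(357), -25), (np.int64(358), -24), (np.int64(359), -25), (np.int64(360), -19)]
[[[312.5 221.5  29.4]
  [589.5 373.5  28.7]
  [359.5 362.5  35.4]
  [ 27.5 403.5  30.8]]]
[0.48159427 0.16790656 0.032     ]
restdir [0.50669774 0.10235465 0.        ]
```

```bash
python3 go.py .485 .171 .2
python3 - <<'E'
from h import *
p=bot.get_image("wrist");save(p,"wrist2")
g=p["image"].astype(float).mean(2)
q=bot.mark_of(p,"shaft_head")[0];print(q["uv"],atz(p,q["uv"],.032))
a=[]
for uv in ((314.5,265),(315,280),(318.5,350)): a.append(atz(p,uv,.032)); print(a[-1])
d=a[0]-a[2];print(np.degrees(np.arctan2(d[1],d[0])))
for v in (200,205,210,215,220,225,230,235,240,245):
    r=g[v,270:352]; dd=np.diff(cv2.GaussianBlur(r[None],(5,1),0)[0]); print(v,dd[:40].argmax()+270.5,dd[40:].argmin()+310.5)
E
```

```text
4.15 [0.4843 0.1806 0.2068] [ 3.134 -0.009  0.263] d cm [-0.19  0.94  0.69] F [0.3 0.2 0.6] 0.08793953293397036
[310.8, 221.0] [0.48120466 0.17122712 0.032     ]
[0.49279124 0.13811581 0.032     ]
[0.49634188 0.12618853 0.032     ]
[0.51489507 0.06722385 0.032     ]
107.3172708654437
200 292.5 331.5
205 287.5 335.5
210 285.5 338.5
215 283.5 339.5
220 282.5 340.5
225 283.5 315.5
230 284.5 338.5
235 286.5 336.5
240 289.5 333.5
245 294.5 328.5
```

Run:
```python
import cv2
i=cv2.imread("pics/wrist2.png")[180:380,250:380]; cv2.imwrite("pics/crop2.png",cv2.resize(i,None,fx=3,fy=3,interpolation=2))
```

```text
(no output)
```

View pics/crop2.png

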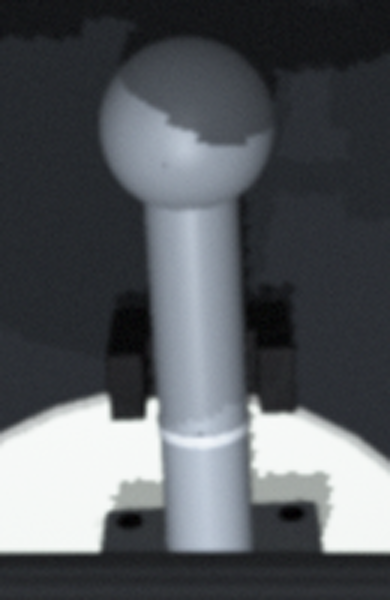

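The ball centre is at about (311.5,220.5), which puts the head near (0.483,0.171) and the stud axis at about 107.4°. I'll correct the yaw and xy while lowering.

Emit:
send_rows([
  {"dx":0,"dy":0.4,"dz":1.5,"roll":-2.4},
  {"dx":-0.1,"dy":0.4,"dz":2.5,"roll":0},
  {"dx":-0.1,"dy":0,"dz":2.5,"roll":0},
  {"dx":0,"dy":0,"dz":2,"roll":0},
  {"dx":0,"dy":0,"dz":1,"roll":0},
  {"dx":0,"dy":0,"dz":0,"roll":0},
])

```text
clock: 5.0
tool_pos: [0.4867, 0.1689, 0.112]
ee_rot: [3.132, -0.014, 0.301]
force: [-0.2, -1.1, 0.1]
grip_width: 0.0878
```

```bash
python3 go.py .483 .171 .03
python3 - <<'E'
from h import *
p=bot.get_image("wrist");save(p,"wrist3")
for q in bot.mark_of(p,"shaft_head")[:1]:print(q["uv"],q["conf"],atz(p,q["uv"],.032))
E
```

```text
5.0 [0.4867 0.1689 0.112 ] [ 3.132 -0.014  0.301] d cm [-0.4  -0.39  8.19] F [-0.2 -1.1  0.1] 0.0877566964887067
[311.3, 246.4] 0.97 [0.48234115 0.1712946  0.032     ]
```

View pics/wrist3.png

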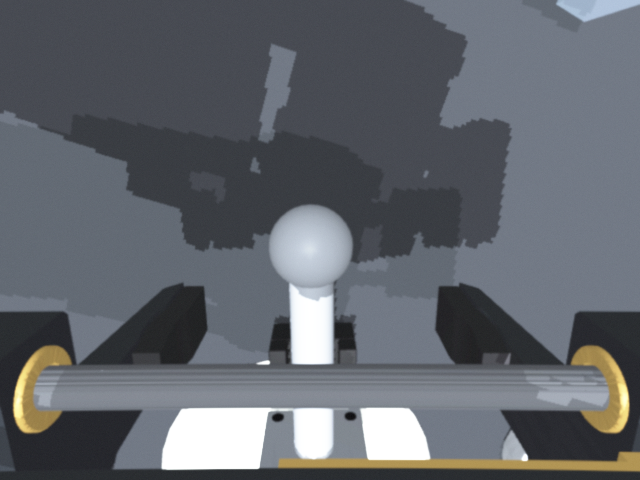

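The ball is centred at (311,246) and the stud is now parallel to the image columns. I'll make a small xy correction and go down to grasp height.

Emit:
send_rows([
  {"dx":-0.4,"dy":-0.3,"dz":1.5,"roll":0},
  {"dx":0,"dy":0,"dz":2,"roll":0},
  {"dx":0,"dy":0,"dz":2,"roll":0},
  {"dx":0,"dy":0,"dz":1,"roll":0},
  {"dx":0,"dy":0,"dz":0,"roll":0},
])

```text
clock: 5.72
tool_pos: [0.4861, 0.1709, 0.0502]
ee_rot: [3.13, -0.024, 0.302]
force: [0.7, 0.7, -0.4]
grip_width: 0.088
```

```bash
python3 go.py .4825 .171 .03
```

```text
5.72 [0.4861 0.1709 0.0502] [ 3.13  -0.024  0.302] d cm [-0.39 -0.14  2.01] F [ 0.7  0.7 -0.4] 0.08802610317609638
```

Emit:
send_rows([
  {"dx":-0.4,"dy":-0.1,"dz":1.2,"roll":0},
  {"dx":-0.2,"dy":0,"dz":0.9,"roll":0},
  {"dx":0,"dy":0,"dz":0,"roll":0},
])

```text
clock: 6.1
tool_pos: [0.4808, 0.1701, 0.0289]
ee_rot: [3.13, -0.027, 0.302]
force: [0.0, 0.8, -0.1]
grip_width: 0.0882
```

```bash
python3 go.py .4825 .171 .03
```

```text
6.1 [0.4808 0.1701 0.0289] [ 3.13  -0.027  0.302] d cm [ 0.2  -0.04 -0.11] F [ 0.   0.8 -0.1] 0.088176270219929
```

Emit:
send_rows([
  {"dx":0.2,"dy":0,"dz":-0.1,"roll":0},
  {"dx":0,"dy":0,"dz":0,"roll":0},
  {"dx":0,"dy":0,"dz":0,"roll":0},
  {"dx":0,"dy":0,"dz":0,"roll":0},
  {"dx":0,"dy":0,"dz":0,"roll":0},
  {"dx":0,"dy":0,"dz":0,"roll":0},
], fingers=3.5, squeeze=10)

```text
clock: 6.85
tool_pos: [0.4832, 0.1708, 0.0306]
ee_rot: [3.13, -0.028, 0.302]
force: [-0.1, 0.4, 0.1]
grip_width: 0.0426
```

```bash
python3 go.py .4825 .171 .03
python3 - <<'E'
from h import *
p=bot.get_image("wrist");save(p,"wrist4")
E
```

```text
6.85 [0.4832 0.1708 0.0306] [ 3.13  -0.028  0.302] d cm [-0.06 -0.04  0.06] F [-0.1  0.4  0.1] 0.04259585346041583
```

View pics/wrist4.png

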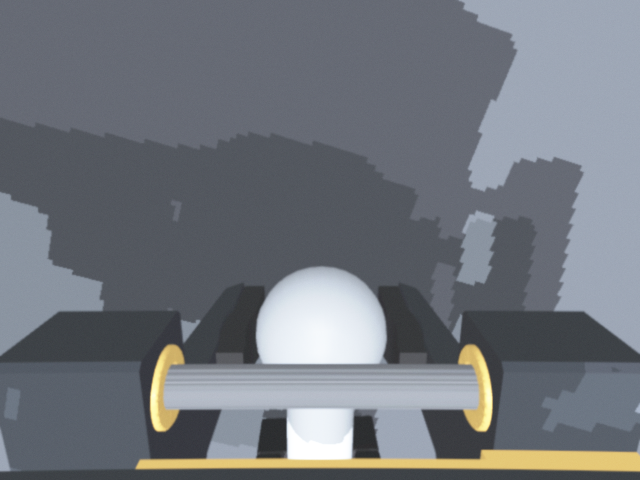

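```bash
cat > arc.py <<'E'
from h import *
import sys
from scipy.spatial.transform import Rotation as R
a,b,n=float(sys.argv[1]),float(sys.argv[2]),int(sys.argv[3])
s=bot.get_state();M=R.from_euler('xyz',s["ee_rot"]).as_matrix()
H0=np.array([.4832,.1708,.030]);th=.303;f=np.array([np.sin(th),-np.cos(th),0])
def tcp(p): p=np.radians(p); return H0+f*(.143-.1465*np.cos(p))+np.array([0,0,.1465*np.sin(p)-.032])
print(round(float(s["clock"]),2),np.round(s["tool_pos"],4),np.round(s["ee_rot"],3),"F",np.round(s["force"],1),s["grip_width"])
e=s["tool_pos"]-H0; print("along",(e@f).round(4),"side",(e@[np.cos(th),np.sin(th),0]).round(4),"up",e[2].round(4),"phi",np.degrees(np.arctan2(.032+e[2],.143-e@f)).round(1),"r",np.hypot(.032+e[2],.143-e@f).round(4))
P=np.array(s["tool_pos"])
for p in np.linspace(a,b,n+1)[1:]:
    T=tcp(p); print(p.round(1),(M.T@(T-P)*100).round(2)); P=T
E
python3 arc.py 12.6 36.6 8
```

```text
6.9 [0.4832 0.1708 0.0306] [ 3.13  -0.028  0.302] F [-1.5  0.9 -0.3] 0.043035160529487325
along 0.0 side -0.0 up 0.0006 phi 12.9 r 0.1466
15.6 [ 0.02  0.19 -0.67]
18.6 [ 0.02  0.23 -0.73]
21.6 [ 0.02  0.27 -0.72]
24.6 [ 0.02  0.31 -0.7 ]
27.6 [ 0.02  0.35 -0.68]
30.6 [ 0.02  0.38 -0.67]
33.6 [ 0.02  0.42 -0.64]
36.6 [ 0.02  0.45 -0.62]
```

Emit:
send_rows([
  {"dx":0,"dy":0.2,"dz":-0.7,"roll":0},
  {"dx":0,"dy":0.25,"dz":-0.75,"roll":0},
  {"dx":0,"dy":0.3,"dz":-0.7,"roll":0},
  {"dx":0,"dy":0.3,"dz":-0.7,"roll":0},
])

```text
clock: 7.4
tool_pos: [0.4852, 0.1604, 0.0608]
ee_rot: [3.13, -0.027, 0.302]
force: [-0.1, 0.0, -2.7]
grip_width: 0.0427
```

```bash
python3 arc.py 24.6 48.6 8
```

```text
7.4 [0.4852 0.1604 0.0608] [ 3.13  -0.027  0.302] F [-0.1  0.  -2.7] 0.04266949753505808
along 0.0105 side -0.0012 up 0.0308 phi 25.4 r 0.1467
27.6 [ 0.14  0.28 -0.5 ]
30.6 [ 0.02  0.38 -0.67]
33.6 [ 0.02  0.41 -0.64]
36.6 [ 0.02  0.45 -0.62]
39.6 [ 0.02  0.48 -0.6 ]
42.6 [ 0.02  0.51 -0.57]
45.6 [ 0.02  0.54 -0.54]
48.6 [ 0.01  0.57 -0.52]
```

Emit:
send_rows([
  {"dx":0.1,"dy":0.3,"dz":-0.5,"roll":0},
  {"dx":0,"dy":0.4,"dz":-0.65,"roll":0},
  {"dx":0,"dy":0.4,"dz":-0.65,"roll":0},
  {"dx":0,"dy":0.45,"dz":-0.6,"roll":0},
  {"dx":0,"dy":0.5,"dz":-0.6,"roll":0},
])

```text
clock: 8.02
tool_pos: [0.4918, 0.14, 0.0936]
ee_rot: [3.13, -0.027, 0.302]
force: [-0.4, 1.0, -0.1]
grip_width: 0.0434
```

```bash
python3 arc.py 39.6 63.6 8
python3 - <<'E'
from h import *
p=bot.get_image("scene");save(p,"scene5")
E
```

```text
8.03 [0.4918 0.14   0.0936] [ 3.13  -0.027  0.302] F [-0.4  1.  -0.1] 0.043365649129065396
along 0.032 side -0.001 up 0.0636 phi 40.7 r 0.1465
42.6 [ 0.11  0.32 -0.35]
45.6 [ 0.02  0.54 -0.54]
48.6 [ 0.01  0.57 -0.52]
51.6 [ 0.01  0.59 -0.49]
54.6 [ 0.01  0.62 -0.45]
57.6 [ 0.01  0.64 -0.42]
60.6 [ 0.01  0.66 -0.39]
63.6 [ 0.01  0.68 -0.35]
```

View pics/scene5.png

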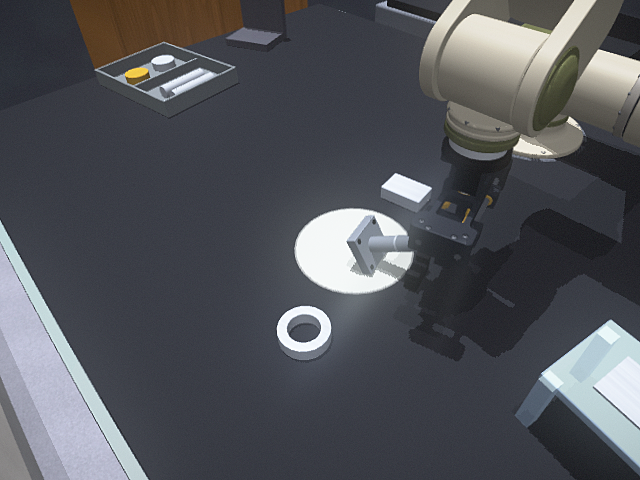

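The flange is tilting with its lower edge still down, around (370,272). The stud is following the arc.

Run:
```python
from h import *
p=bot.get_image("scene")
i=p["image"][:,:,::-1].copy()
th=.303;f=np.array([np.sin(th),-np.cos(th),0]);l=np.array([np.cos(th),np.sin(th),0])
P=np.array([.4832,.1708,0])+f*.143
a=np.radians(40.7-12.6); ax=-f*np.cos(a)+np.array([0,0,np.sin(a)]); up=np.array([0,0,np.cos(a)])+f*np.sin(a)
q=[proj(p,P+l*s*.032+up*t) for s,t in((-1,0),(1,0),(1,.064),(-1,.064))]
i=cv2.resize(i[190:320,300:460],None,fx=4,fy=4,interpolation=cv2.INTER_CUBIC)
for k in range(4): cv2.line(i,*[tuple(int(v) for v in (q[j%4]-[300,190])*4) for j in(k,k+1)],(0,0,255),1)
cv2.imwrite("pics/ov5.png",i)
```

```text
(no output)
```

View pics/ov5.png

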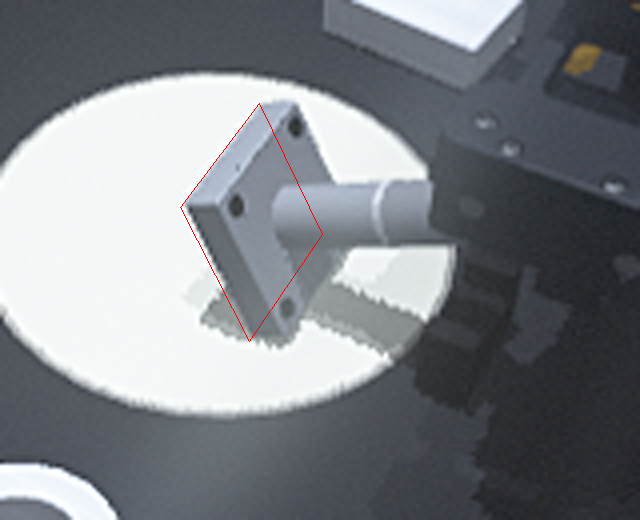

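The overlay matches the predicted flange face to about 3 px and the bottom edge is in contact, so I'll continue.

Emit:
send_rows([
  {"dx":0.1,"dy":0.4,"dz":-0.4,"roll":0},
  {"dx":0,"dy":0.55,"dz":-0.5,"roll":0},
  {"dx":0,"dy":0.55,"dz":-0.5,"roll":0},
  {"dx":0,"dy":0.6,"dz":-0.5,"roll":0},
  {"dx":0,"dy":0.6,"dz":-0.4,"roll":0},
])

```text
clock: 8.75
tool_pos: [0.5006, 0.113, 0.1186]
ee_rot: [3.13, -0.028, 0.302]
force: [-0.8, 2.6, 1.7]
grip_width: 0.0427
```

```bash
python3 arc.py 54.6 78.6 8
```

```text
8.75 [0.5006 0.113  0.1186] [ 3.13  -0.028  0.302] F [-0.8  2.6  1.7] 0.04265086229170238
along 0.0603 side -0.0006 up 0.0886 phi 55.6 r 0.1462
57.6 [ 0.07  0.42 -0.31]
60.6 [ 0.01  0.66 -0.39]
63.6 [ 0.01  0.68 -0.35]
66.6 [ 0.01  0.7  -0.32]
69.6 [ 0.01  0.71 -0.28]
72.6 [ 0.01  0.73 -0.24]
75.6 [ 0.01  0.74 -0.2 ]
78.6 [ 0.01  0.75 -0.16]
```

Emit:
send_rows([
  {"dx":0.05,"dy":0.45,"dz":-0.3,"roll":0},
  {"dx":0,"dy":0.65,"dz":-0.4,"roll":0},
  {"dx":0,"dy":0.65,"dz":-0.4,"roll":0},
  {"dx":0,"dy":0.7,"dz":-0.3,"roll":0},
  {"dx":0,"dy":0.7,"dz":-0.3,"roll":0},
])

```text
clock: 9.38
tool_pos: [0.5106, 0.0803, 0.1367]
ee_rot: [3.129, -0.027, 0.302]
force: [-0.4, -0.6, -2.5]
grip_width: 0.0422
```

```bash
python3 arc.py 69.6 102.6 11
python3 - <<'E'
from h import *
p=bot.get_image("scene")
i=p["image"][:,:,::-1]
cv2.imwrite("pics/s6.png",cv2.resize(i[150:320,300:500],None,fx=3.5,fy=3.5,interpolation=2))
E
```

```text
9.38 [0.5106 0.0803 0.1367] [ 3.129 -0.027  0.302] F [-0.4 -0.6 -2.5] 0.04221586584547994
along 0.0946 side -0.0009 up 0.1067 phi 70.8 r 0.1469
72.6 [ 0.09  0.46 -0.1 ]
75.6 [ 0.01  0.74 -0.2 ]
78.6 [ 0.01  0.75 -0.16]
81.6 [ 0.    0.76 -0.12]
84.6 [ 0.    0.76 -0.08]
87.6 [ 0.    0.77 -0.04]
90.6 [ 0.    0.77 -0.  ]
93.6 [0.   0.77 0.04]
96.6 [-0.    0.76  0.08]
99.6 [-0.    0.76  0.12]
102.6 [-0.    0.75  0.16]
```

View pics/s6.png

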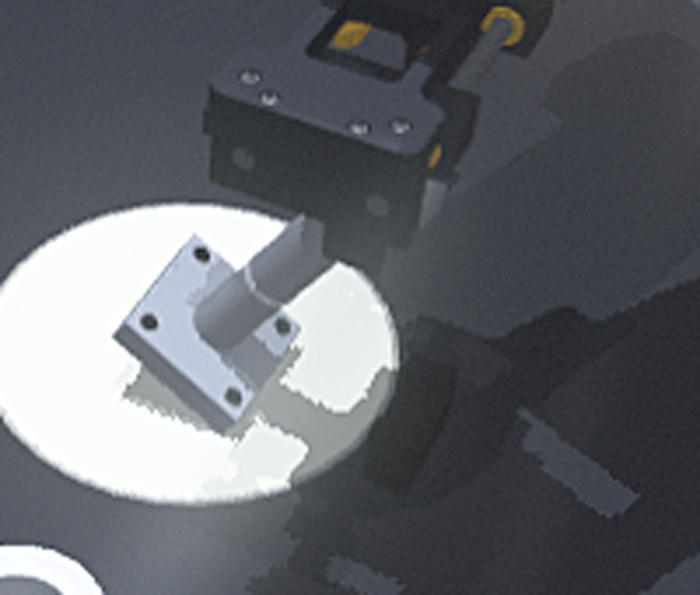

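The stud is up about 58° with its lower edge on the spot at (240,430 in the crop). I'll go on, staying a little under the arc height.

Emit:
send_rows([
  {"dx":0.05,"dy":0.5,"dz":-0.05,"roll":0},
  {"dx":0,"dy":0.7,"dz":-0.2,"roll":0},
  {"dx":0,"dy":0.7,"dz":-0.15,"roll":0},
  {"dx":0,"dy":0.7,"dz":-0.1,"roll":0},
  {"dx":0,"dy":0.7,"dz":-0.05,"roll":0},
])

```text
clock: 10.05
tool_pos: [0.5218, 0.0465, 0.1439]
ee_rot: [3.129, -0.028, 0.302]
force: [-1.1, -0.2, 1.0]
grip_width: 0.0426
```

```bash
python3 arc.py 84.6 102.6 6
python3 - <<'E'
from h import *
p=bot.get_image("scene")
i=p["image"][:,:,::-1]
cv2.imwrite("pics/s7.png",cv2.resize(i[150:320,300:500],None,fx=3.5,fy=3.5,interpolation=2))
E
```

```text
10.05 [0.5218 0.0465 0.1439] [ 3.129 -0.028  0.302] F [-1.1 -0.2  1. ] 0.04262806659316968
along 0.1302 side -0.0003 up 0.1139 phi 85.0 r 0.1464
87.6 [ 0.03  0.67 -0.04]
90.6 [ 0.    0.77 -0.  ]
93.6 [0.   0.77 0.04]
96.6 [-0.    0.76  0.08]
99.6 [-0.    0.76  0.12]
102.6 [-0.    0.75  0.16]
```

View pics/s7.png

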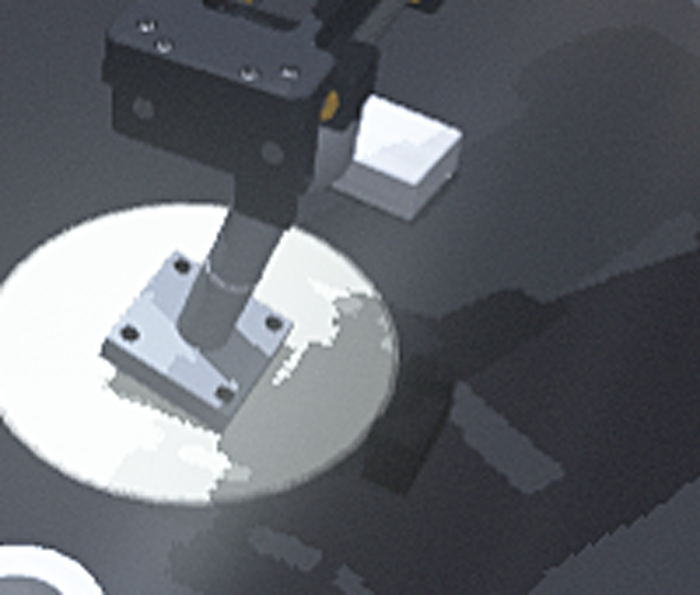

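The stud is tilted about 72°, with the edge at (225,425 in the crop) on the spot and everything else undisturbed. Next is the last stretch to upright.

Emit:
send_rows([
  {"dx":0,"dy":0.65,"dz":0,"roll":0},
  {"dx":0,"dy":0.75,"dz":0,"roll":0},
  {"dx":0,"dy":0.75,"dz":0.05,"roll":0},
  {"dx":0,"dy":0.7,"dz":0.1,"roll":0},
])

```text
clock: 10.6
tool_pos: [0.5312, 0.0166, 0.1428]
ee_rot: [3.128, -0.028, 0.301]
force: [0.0, -1.2, 0.9]
grip_width: 0.0424
```

```bash
python3 arc.py 96.6 102.6 2
```

```text
10.6 [0.5312 0.0166 0.1428] [ 3.128 -0.028  0.301] F [ 0.  -1.2  0.9] 0.04243453977285979
along 0.1614 side -0.0002 up 0.1128 phi 97.3 r 0.1459
99.6 [0.02 0.6  0.04]
102.6 [-0.    0.75  0.16]
```

Emit:
send_rows([
  {"dx":0,"dy":0.6,"dz":0.05,"roll":0},
  {"dx":0,"dy":0.6,"dz":0.15,"roll":0},
  {"dx":0,"dy":0,"dz":0,"roll":0},
])

```text
clock: 10.98
tool_pos: [0.535, 0.004, 0.1407]
ee_rot: [3.129, -0.028, 0.301]
force: [-1.2, 0.3, 1.5]
grip_width: 0.0427
```

```bash
python3 arc.py 102.6 102.6 1
python3 - <<'E'
from h import *
p=bot.get_image("scene")
i=p["image"][:,:,::-1]
cv2.imwrite("pics/s8.png",cv2.resize(i[150:320,300:500],None,fx=3.5,fy=3.5,interpolation=2))
E
```

```text
10.97 [0.535  0.004  0.1407] [ 3.129 -0.028  0.301] F [-1.2  0.3  1.5] 0.04274503326117527
along 0.1747 side -0.0003 up 0.1107 phi 102.5 r 0.1462
102.6 [ 0.03  0.03 -0.02]
```

View pics/s8.png

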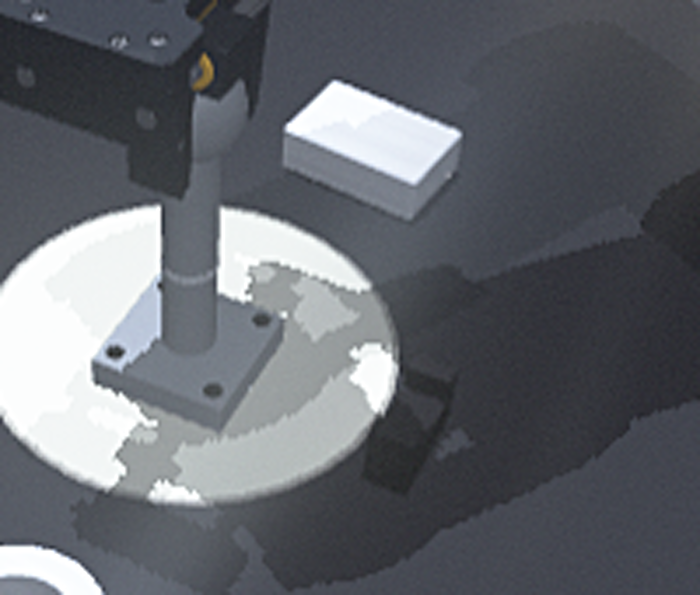

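The stud stands upright with the flange flat at (190,360 in the crop) and wholly on the spot. I'll release it and let it settle.

Emit:
send_rows([
  {"dx":0,"dy":0,"dz":0,"roll":0},
  {"dx":0,"dy":0,"dz":0,"roll":0},
  {"dx":0,"dy":0,"dz":0,"roll":0},
  {"dx":0,"dy":0,"dz":0,"roll":0},
  {"dx":0,"dy":0,"dz":0,"roll":0},
], fingers=8.8)

```text
clock: 11.65
tool_pos: [0.5352, 0.0044, 0.1406]
ee_rot: [3.128, -0.028, 0.302]
force: [-0.6, -0.6, 0.4]
grip_width: 0.0878
```

```bash
python3 arc.py 102.6 102.6 1
python3 - <<'E'
from h import *
p=bot.get_image("wrist");save(p,"wrist9")
E
```

```text
11.65 [0.5352 0.0044 0.1406] [ 3.128 -0.028  0.302] F [-0.6 -0.6  0.4] 0.08778178978832593
along 0.1743 side -0.0 up 0.1106 phi 102.4 r 0.146
102.6 [ 0.    0.07 -0.04]
```

View pics/wrist9.png

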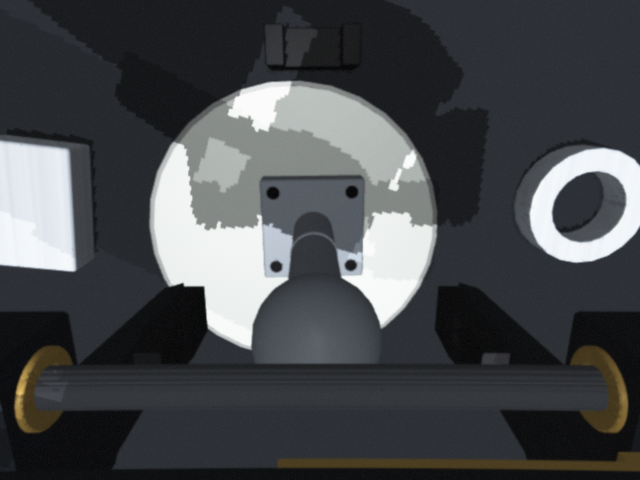

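The fingers are open on both sides of the ball (315,330), with gaps left and right. The flange sits wholly on the spot around (313,225). I'll retreat straight up.

Emit:
send_rows([
  {"dx":0,"dy":0,"dz":-1,"roll":0},
  {"dx":0,"dy":0,"dz":-2,"roll":0},
  {"dx":0,"dy":0,"dz":-2,"roll":0},
  {"dx":0,"dy":0,"dz":-2.5,"roll":0},
  {"dx":0,"dy":0,"dz":-2.5,"roll":0},
  {"dx":0,"dy":-2,"dz":-2.5,"roll":0},
  {"dx":0,"dy":-3,"dz":-1,"roll":0},
  {"dx":0,"dy":0,"dz":0,"roll":0},
])

```text
clock: 12.7
tool_pos: [0.5155, 0.0536, 0.2844]
ee_rot: [3.126, -0.033, 0.301]
force: [0.3, -0.3, -0.2]
grip_width: 0.0882
```

```bash
python3 go.py .5352 .0044 .14
python3 - <<'E'
from h import *
p=bot.get_image("scene");save(p,"scene10")
t=bot.get_image("top");save(t,"top10")
for n,z in (("shaft_foot",0),("shaft_head",.143),("ring_center",.011),("block_center",.0125),("spot_center",0)):
    for im in (p,t):
        for q in bot.mark_of(im,n)[:1]: print(n,np.round(q["uv"],1),round(q["conf"],2),atz(im,q["uv"],z).round(4))
E
```

```text
12.7 [0.5155 0.0536 0.2844] [ 3.126 -0.033  0.301] d cm [-0.05  5.06 14.52] F [ 0.3 -0.3 -0.2] 0.08823316595754681
shaft_foot [353.2 252.9] 0.94 [0.5335 0.0013 0.    ]
shaft_foot [322.4 271.5] 0.55 [ 0.5318 -0.0017  0.    ]
shaft_head [354.3 181.8] 0.92 [0.537 0.003 0.143]
ring_center [304.1 332.4] 0.78 [0.6904 0.0663 0.011 ]
ring_center [279.3 174.3] 0.84 [0.6877 0.0649 0.011 ]
block_center [406.  189.7] 0.92 [ 0.3646 -0.0351  0.0125]
block_center [342.7 376.6] 0.81 [ 0.3679 -0.0309  0.0125]
spot_center [328.5 274.2] 0.74 [ 0.5273 -0.0113  0.    ]
```

View pics/scene10.png

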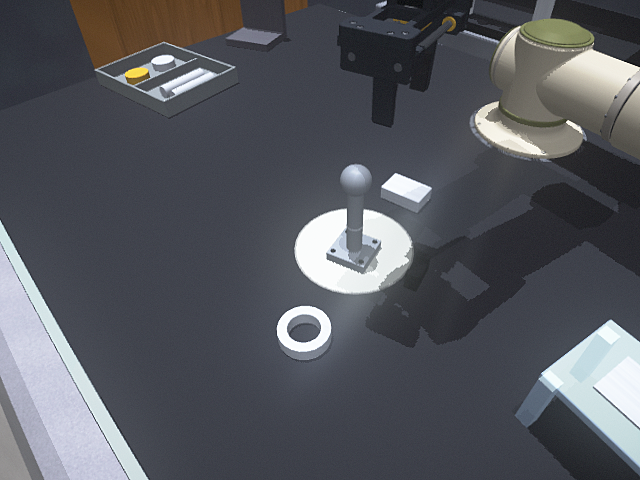

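View pics/top10.png

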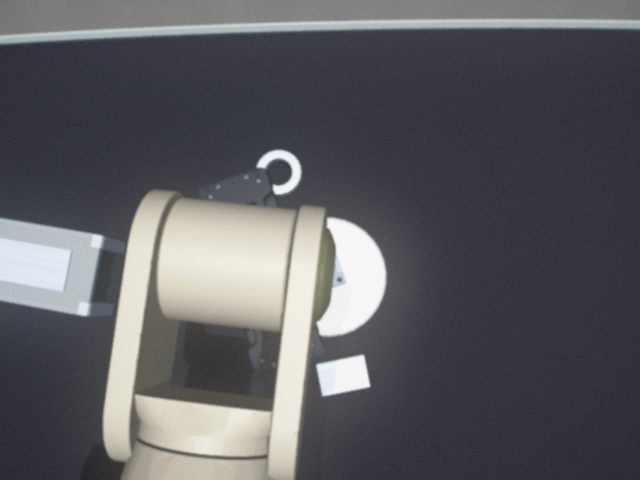

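The stud stands free: ball at (356,180), flange at (354,251), inside the spot. The ring at (304,332) and the block at (406,192) sit at the same pixels as at the start. Handing in.

```bash
python3 -c "
from station import bot
print(bot.hand_in())"
```

```text
the job is handed in; nothing more can be done
None
```

The ball stud is standing upright on its square flange, released, and the job is handed in. I gripped the ball with 10 N and tipped the stud up along an arc about the flange's lower edge. I then opened the fingers and backed off; the clock stood at about 12.7 s of the 38 s allowed.

**Final position:** the last scene image puts the foot at about (0.533, 0.001) and the head above it at (0.537, 0.003). The foot is about 15 mm from the spot centre, so the whole flange is on the spot with roughly 35 mm to spare.

**Bystanders:** the ring and block show at the same place in the pictures before and after. The network's block position differed by 4–7 mm between the two, which I put down to its own scatter.

**Forces:** the readings I took stayed at or below about 3 N.

**Checks that were weaker or disagreed:**
- **Flange edge:** part-way up, the flange was about 3 px (about 4 mm) off the ideal pivot overlay. I judged the edge to be in contact from its shadow in the picture; I did not measure it.
- **Top view:** after the retreat the arm mostly hid the stud from the top camera. That view found the foot with low confidence (0.55), 3–4 mm from the scene result, and did not find the head.
- **Tool tilt:** the gripper ended about 2° off vertical, with no visible effect.

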